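# Vent the slide dryer: open the guard door and hold the sprung lid at the pointer

## Task

The slide dryer on the bench needs airing. First swing its hooded front door wide open by the upright handle (at least 70 degrees) and leave it open; then lift the sprung lid by its raised handle until the small pin on the lid's side edge is level with the tip of the pointer arm beside it, and finish still holding the lid there, motionless, because it snaps shut when let go. Do not shift the pointer, and leave the jar, the beaker and the book where they stand.

Things in the scene. Friction and masses are not known exactly. Their poses are not given: they have to be found in the camera images.
- dryer: Slide dryer fixed to the bench: white open-topped casing 240 (x) by 260 (y) by 130 mm high. Origin at the centre of its underside, z up, its own +x points to the back (away from its door), +y to its left. Its yaw is within 0.2 rad of the world's.
- door (a joint): Angle of the white front door in rad: 0 shut, grows as it swings out towards the robot, up to 1.9. It starts shut or up to 0.15 rad ajar. Upright hinge at the left (+y) side; seen from above the door turns clockwise as it opens. Panel 180 wide, 12 thick, its top 206 mm above the bench. It stays where it is left (about 1 to 2 N at the handle).
- door_handle (a point): Grip point on the door's handle: an upright round steel bar 10 mm in diameter, free at its top, standing 35 mm (axis) off the panel's outer face. Bar's top: 20 mm above this point; its stays to the door: 40 mm and more below. 140 mm along the panel from the hinge axis, 47 mm outward of it. Own x points square into the panel, z up.
- door_hinge (a point): Point on the door's upright hinge axis at the height of door_handle; turns with the door. Along the door's top a hood 100 mm wide (55 to 155 mm from the hinge) reaches 46 mm inward over the lid's handle, its underside 200 mm above the bench: the lid's handle cannot be taken until the door is open.
- lid: Grey flat lid 235 by 254 by 12 mm over the casing, with a steel handle near its front edge. Origin at its centre; axes equal the dryer's when shut. Its level hinge axis lies along y, 117.5 mm behind the origin: in the dryer's frame at x = +110 mm, z = 136 mm. Opening turns it about own +y: the front edge rises and goes back, up to 1.2 rad. Starts shut.
- lid_handle (a point): Middle of the lid's handle: a level round steel bar 10 mm in diameter, 90 mm long along the lid's y, its axis 36 mm above the lid's top face (free gap of 31 mm under it), on two end posts. 215 mm in front of the hinge axis and 42 mm above it when shut. A spring hinge and the lid's weight (0.3 to 0.55 kg) push it shut: 3 to 8 N here.
- lid_index (a point): Outer end region of a small steel pin (10 mm in diameter, 10 mm long) that sticks out of the lid's right (-y) edge near its front, 228 mm from the hinge axis, at the lid's mid-thickness.
- pointer_tip (a point): Tip of the dark steel pointer arm on the dryer's right (-y) side, 25 mm outside the pin. The arm pivots on the lid's hinge axis and its tip is 228 mm from that axis, so at the right lid angle the pin is right beside the tip. It is set at 0.35 to 0.6 rad above level and differs each time; stiff joint, stays unless pushed. Its own x runs along the arm to the back, z square to the arm, upward.
- jar: Yellow jar with a blue cap, 64 mm in diameter, 110 mm high, standing left of the dryer. Origin at the centre of its underside. Bystander.
- beaker: Green glass beaker, 76 mm in diameter, 100 mm high, standing right of the dryer. Origin at the centre of its underside. Bystander.
- book: Closed green book 157 by 216 by 36 mm lying flat at the front right. Origin at the centre of its underside. Bystander.

How it is judged:
By the outcome, as a careful person would: the job done as asked, in the order asked, and still so for the second after the job is handed in, while the arm keeps its last pose, push and grip.
It also fails if it takes over 48 s, if anything falls off the work surface, if the arm or the gripper's body presses on something with over 40 N, if the wrist force passes 120 N, or if a joint passes its speed limit or range.

## Robot

A 6-joint arm with a two-finger parallel gripper is mounted at the origin on the work surface. World frame = base frame: x ahead of the robot, y to its left, z up, the work surface at z = 0. Lengths are in m, angles in degrees, forces in N, time in s.
With the tool pointing down it reaches from about 0.325 to 0.875 m from the base axis. Payload 4.4 kg.
Tool frame: the origin (TCP) lies where the fingers leave the gripper's body, on its centre line; the fingertips stand 73 mm ahead of it and the grasp point (between the pads) lies 54 mm ahead of it; z points along the fingers, y is the line along which they close (so a half turn about z gives the same grasp; the last joint's range is limited). The gripper opens to 85 mm and grips with 20 to 120 N. Pads are 22 mm wide; open, the fingers measure 114 mm over their backs; the gripper's body (76 mm by 85 mm) begins 54 mm behind the grasp point. The pads swing forward as they close: fully open they stand 13 mm farther back than shut.
Start: joints at [-74.112, 11.837, 88.321, -0, 79.842, -8.623], TCP at [0.239, -0.523, 0.304] pointing down, gripper open.
Joint ranges: [-156.59, 156.59], [-49.26, 127.26], [12.9, 141.05], [-63.56, 243.56], [4.71, 150.69], [-161.64, 161.64]. Speed limits (degrees/s): [159.86, 159.86, 180, 180, 180, 180].

## Interface

Orientations are given as a 3x3 rotation matrix whose columns are the frame's x, y, z axes.
In Python, from cell import manip gives the robot as it stands. Calls block until the motion is done:
- manip.goto(position, orientation): joint-space move of the TCP to a pose.
- manip.line_to(position, rate=0.15, ori=None, max_force=None): straight line of the TCP; ori=None keeps the orientation; rate is the mean speed in m/s. With max_force (N) it stops when the force on the tool has changed by that much, and returns True; else False.
- manip.move_j(angles): joint-space move.
- manip.command_gripper(opening): finger opening in m; the grip force is fixed at half the most; returns when the fingers have stopped.
- manip.hold(seconds).
- manip.inverse_kinematics(position, orientation): joint angles nearest the present ones, or None.
- manip.get_image(name): name is "scene" or "top" or "wrist"; returns a dict with "img" (420x560x3 uint8, blue, green, red), "fx", "fy", "cx", "cy" (pixels), "R" (3x3) and "t" (3): a world point X has camera coordinates R X + t; the wrist camera has in their place "tool_from_camera" (4x4, takes a point from camera to tool coordinates, whose origin is the TCP and whose axes are the flange's). Camera axes: x right, y down, z forward; pixel columns grow to the right and rows downward; lengths in m; the calibration is good to about 2 mm. A picture is of the moment at which its call begins: read the wrist's pose just before it. There is no depth.
A pose or a line that the arm cannot do raises manip.Unreachable and nothing moves.
- manip.finish_job(): hands the job in; it is judged then, once.
Trained networks look in the newest picture that a camera, given by its name, has taken for a name from the list of things; names that differ only in an ending like _2 or _b are one class to them, and where a whole thing is asked for, a point or a joint stands for the part that bears it (a point fixed in the world has none). Each returns a list of dicts, best first, with "conf" (0 to 1); they miss things now and then, are a little off and sometimes report something else, mostly with a low value. They report only what shows in the picture. A call takes as long as a camera call.
- manip.recognise(camera, query): "point" ([column, row] in pixels, amid what is visible of it).
Readings, each from a call of its own:
- manip.current_clock(): time.
- manip.current_qpos(): joint angles.
- manip.current_joint_vel(): joint speeds.
- manip.current_joint_efforts(): joint torques, N m.
- manip.current_eef_pos(): TCP position.
- manip.current_orientation(): TCP orientation.
- manip.current_wrist_force(): force on the tool from outside, world axes, zero at the start.
- manip.current_torque(): the same for the moment, N m.
- manip.current_finger_gap(): finger opening in m.
- manip.current_grip_force(): force on a finger pad.
Only numpy, scipy, OpenCV 4.12 (cv2) and the standard library are available. Lean on these libraries where they do the work, as an engineer would, in place of code of your own. Each camera call takes 0.05 s, during which the arm holds its last target. There are 200 camera calls.

## Working session

There is one attempt and no reset: what is moved stays moved. The work goes in short steps, each a Python script; the robot and the scene stay as the last script left them, time stands still between calls to the robot, and variables do not carry over. Pictures are saved under pics/ and viewed, at most 10 in all, crops included, and the job is handed in when it is done.

```bash
mkdir -p pics; ls
python3 - <<'E'
from cell import manip
import cv2,numpy as np
for c in("scene","top"):
    d=manip.get_image(c); cv2.imwrite(f"pics/{c}0.png",d["img"])
    print(c,d["fx"],d["cx"],d["cy"],(-d["R"].T@d["t"]).round(3),d["R"].round(3).tolist())
    for q in["dryer","door","door_handle","door_hinge","lid","lid_handle","lid_index","pointer_tip","jar","beaker","book"]:
        print(q,[(np.round(r["point"],1).tolist(),round(r["conf"],2)) for r in manip.recognise(c,q)[:3]])
print(manip.current_clock())
E
```

```text
pics
scene 500.42758419758087 285.03950930794 216.83316205550568 [1.482 0.793 0.935] [[-0.676, 0.737, -0.015], [0.403, 0.353, -0.844], [-0.617, -0.577, -0.536]]
dryer [([263.2, 261.4], 0.84)]
door [([294.8, 216.4], 0.64)]
door_handle [([299.4, 216.5], 0.72)]
door_hinge [([297.6, 215.7], 0.93)]
lid [([264.2, 245.7], 0.64)]
lid_handle [([264.0, 246.2], 0.81), ([295.2, 213.4], 0.63)]
lid_index [([264.9, 246.9], 0.96)]
pointer_tip [([214.5, 206.7], 0.83)]
jar []
beaker [([207.5, 228.4], 0.76)]
book [([230.6, 195.5], 0.62), ([299.6, 213.3], 0.18)]
top 443.4550844398008 271.50205739156655 207.00796530418336 [ 0.469 -0.05   1.33 ] [[0.014, -1.0, -0.013], [-0.997, -0.013, -0.073], [0.073, 0.014, -0.997]]
dryer [([263.6, 153.1], 0.91), ([264.8, 192.8], 0.57), ([407.2, 243.8], 0.56)]
door [([267.7, 197.1], 0.7)]
door_handle [([263.9, 190.3], 0.96)]
door_hinge []
lid [([263.6, 146.9], 0.58)]
lid_handle [([265.7, 147.6], 0.68), ([409.2, 244.8], 0.19)]
lid_index [([261.8, 149.4], 0.89), ([320.2, 121.0], 0.29)]
pointer_tip [([322.6, 136.4], 0.7)]
jar [([166.4, 160.6], 0.84)]
beaker [([361.9, 164.2], 0.91)]
book [([410.7, 243.0], 0.71)]
1.2
```

Run:
```python
import cv2
a=cv2.imread("pics/top0.png")[85:285,140:440]; cv2.imwrite("pics/topc.png",cv2.resize(a,(800,533),interpolation=cv2.INTER_CUBIC))
a=cv2.imread("pics/scene0.png")[150:330,150:390]; cv2.imwrite("pics/scenec.png",cv2.resize(a,(800,600),interpolation=cv2.INTER_CUBIC))
```

```text
(no output)
```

View pics/topc.png

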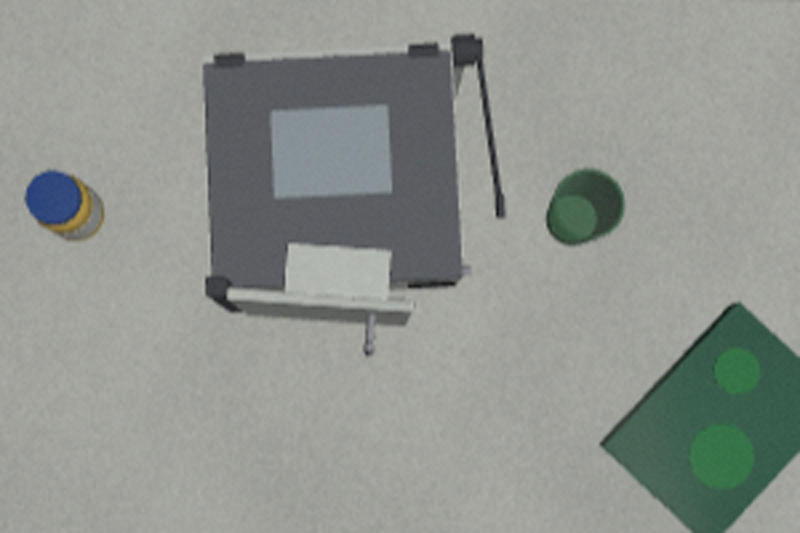

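View pics/scenec.png

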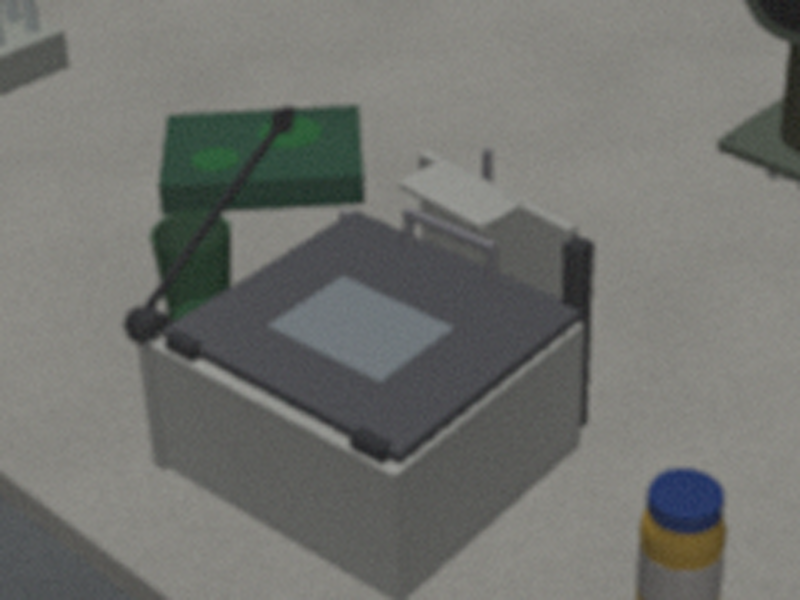

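```bash
cat > h.py <<'E'
import numpy as np
from scipy.optimize import least_squares
def rz(a): c,s=np.cos(a),np.sin(a); return np.array([[c,-s,0],[s,c,0],[0,0,1]])
def proj(d,X):
    p=d["R"]@X+d["t"]; return np.array([d["fx"]*p[0]/p[2]+d["cx"],d["fy"]*p[1]/p[2]+d["cy"]])
def dry(x,y,w,P): return np.array([x,y,0])+rz(w)@np.array(P)
def lidpt(u,v,a,yy): # u in front of hinge, v above it
    return [.110-(u*np.cos(a)-v*np.sin(a)), yy, .136+u*np.sin(a)+v*np.cos(a)]
def doorpt(hx,hy,w,th,u,v,z): # u along panel from hinge, v outward
    # shut: panel runs along dryer -y, outward -x ; opens clockwise
    return np.array([hx,hy,0])+rz(w-th)@np.array([-v,-u,z])
E
cat > fit.py <<'E'
from cell import manip
from h import *
T=manip.get_image("top");S=manip.get_image("scene")
t=lambda a,b:np.array([a*300/800+140-.3,b*200/533+85-.3]); s=lambda a,b:np.array([a*.3+150-.35,b*.3+150-.35])
L=lambda u,yy:lidpt(u,.006,0,yy)
obs=[(T,t(205,66),L(0,.127)),(T,t(450,54),L(0,-.127)),(T,t(462,280),L(.235,-.127)),
 (S,s(578,315),L(.235,.127)),(S,s(400,455),L(0,.127)),(S,s(347,215),L(.235,-.127)),
 (T,t(466,270),lidpt(.228,0,0,-.133)),
 (S,s(410,213),lidpt(.215,.042,0,-.045)),(S,s(493,246),lidpt(.215,.042,0,.045))]
def f(p):
    x,y,w,a,hx,hy,th,zt=p; r=[]
    for d,o,P in obs: r+=list(proj(d,dry(x,y,w,P))-o)
    for d,o in((T,t(500,212)),(S,s(284,117))): r+=list(proj(d,dry(x,y,w,lidpt(.228,0,a,-.162)))-o)
    D=lambda u,v,z:doorpt(hx,hy,w,th,u,v,z)
    for d,o,P in((T,t(287,243),D(.055,-.046,.206)),(T,t(391,251),D(.155,-.046,.206)),(T,t(412,303),D(.18,0,.206)),
       (T,t(369,350),D(.14,.047,zt)),(S,s(488,151),D(.14,.047,zt)),(S,s(400,184),D(.155,-.046,.206)),(S,s(489,226),D(.055,-.046,.206)),(S,s(574,233),D(0,0,.206))):
        r+=list(proj(d,P)-o)
    return r
r=least_squares(f,[.55,0,0,.45,.43,.1,.1,.22],loss="soft_l1")
print(r.x.round(4)); print(np.array(f(r.x)).reshape(-1,2).round(1).tolist())
np.save("fit.npy",r.x)
x,y,w,a,hx,hy,th,zt=r.x
print("handle",doorpt(hx,hy,w,th,.14,.047,zt),"hinge in dryer",rz(-w)@(np.array([hx-x,hy-y,0])))
for q,sz in(("jar",.1),("beaker",.09),("book",.036)):
    b=manip.recognise("top",q)[0]["point"]; v=T["R"].T@np.array([(b[0]-T["cx"])/T["fx"],(b[1]-T["cy"])/T["fy"],1]); c=-T["R"].T@T["t"]
    print(q,c+v*(sz*.5-c[2])/v[2])
for th_ in(0.1,.6,1.0,1.4):print(th_,doorpt(hx,hy,w,th_,.14,.047,zt),manip.inverse_kinematics(doorpt(hx,hy,w,th_,.14,.047,zt+.04),np.c_[[1,0,0],[0,-1,0],[0,0,-1]]))
E
python3 fit.py
```

```text
[ 0.7241 -0.0088  0.0623  0.568   0.5844  0.0882  0.1114  0.2041]
[[-1.2, -1.4], [-0.3, -1.7], [-0.0, -1.0], [2.3, -2.0], [-0.0, 0.3], [2.3, -1.9], [0.4, 0.3], [-0.4, 0.2], [-0.4, 0.8], [2.9, 0.8], [0.2, -4.8], [-0.6, 1.2], [-0.6, 0.6], [0.3, -0.4], [-0.4, -0.6], [0.2, 0.0], [-0.1, -0.5], [-1.5, 0.1], [-0.6, -1.0]]
handle [ 0.5305823  -0.0492998   0.20405337] hinge in dryer [-0.13336214  0.10553291  0.        ]
jar [0.69524056 0.28306148 0.05      ]
beaker [ 0.6945863 -0.2868716  0.045    ]
book [ 0.46024829 -0.44466011  0.018     ]
0.1 [ 0.53215288 -0.04990408  0.20405337] [-1.46383627e+01  1.02464538e+01  9.76394003e+01 -2.54444375e-14
  7.21141460e+01  7.53616373e+01]
0.6 [ 0.47232602 -0.00794755  0.20405337] [-1.14779593e+01  2.72631137e+00  1.06028133e+02 -2.54444375e-14
  7.12455558e+01  7.85220407e+01]
1.0 [0.44372157 0.04328669 0.20405337] [-5.57645630e+00 -6.45971451e-01  1.09463328e+02 -2.54444375e-14
  7.11826431e+01  8.44235437e+01]
1.4 [0.43732667 0.10161564 0.20405337] [ 2.01186680e+00 -2.40068227e-01  1.09060652e+02 -2.54444375e-14
  7.11794163e+01  9.20118668e+01]
```

```bash
cat >> h.py <<'E'
def doorR(w,th,sg=1):
    y=sg*rz(w-th)@np.array([0,-1.,0]); z=np.array([0,0,-1.]); return np.c_[np.cross(y,z),y,z]
def lidR(w,a,sg=1): # fingers close along lid x, tool tilts with lid
    c,s=np.cos(a),np.sin(a); Ry=np.array([[c,0,s],[0,1,0],[-s,0,c]])
    z=np.array([0,0,-1.]); y=sg*np.array([1.,0,0]); return rz(w)@Ry@np.c_[np.cross(y,z),y,z]
E
cat > a.py <<'E'
from cell import manip
from h import *
import cv2
x,y,w,a,hx,hy,th,zt=np.load("fit.npy")
rd=lambda q:None if q is None else np.round(q,0).tolist()
for sg in(1,-1):
    for t in(th,.8,1.5):
        print(sg,t,rd(manip.inverse_kinematics(doorpt(hx,hy,w,t,.14,.047,zt-.02+.054),doorR(w,t,sg))))
    for b,tl in((0,0),(.5,0),(.5,.25),(.5,.5),(.57,.57)):
        R=lidR(w,tl,sg); print("lid",b,tl,rd(manip.inverse_kinematics(dry(x,y,w,lidpt(.215,.042,b,0))-.054*R[:,2],R)))
P=doorpt(hx,hy,w,th,.14,.047,.36)
manip.goto(P,doorR(w,th,1))
p,R=manip.current_eef_pos(),manip.current_orientation()
d=manip.get_image("wrist"); cv2.imwrite("pics/w1.png",d["img"])
M=d["tool_from_camera"]; np.savez("w1.npz",p=p,R=R,M=M,k=[d["fx"],d["fy"],d["cx"],d["cy"]])
print(M.round(3).tolist(),p,manip.current_clock())
for q in("door_handle","pointer_tip","lid_index","lid_handle"): print(q,manip.recognise("wrist",q)[:2])
E
python3 a.py
```

```text
1 0.11139520074029607 [-15.0, 10.0, 98.0, -0.0, 71.0, 78.0]
1 0.8 [-9.0, 1.0, 109.0, -0.0, 70.0, 123.0]
1 1.5 None
lid 0 0 [-9.0, 21.0, 86.0, -0.0, 73.0, -13.0]
lid 0.5 0 [-9.0, 22.0, 73.0, -0.0, 86.0, -12.0]
lid 0.5 0.25 [-7.0, 31.0, 60.0, -3.0, 103.0, -11.0]
lid 0.5 0.5 [-6.0, 42.0, 47.0, -5.0, 119.0, -11.0]
lid 0.57 0.57 [-6.0, 46.0, 40.0, -6.0, 126.0, -12.0]
-1 0.11139520074029607 [-15.0, 10.0, 98.0, -0.0, 71.0, -102.0]
-1 0.8 [-9.0, 1.0, 109.0, -0.0, 70.0, -57.0]
-1 1.5 [4.0, 1.0, 109.0, -0.0, 70.0, -4.0]
lid 0 0 None
lid 0.5 0 None
lid 0.5 0.25 None
lid 0.5 0.5 None
lid 0.57 0.57 None
[[0.0, -0.945, -0.327, 0.084], [1.0, -0.0, 0.001, 0.0], [-0.001, -0.327, 0.945, -0.07], [0.0, 0.0, 0.0, 1.0]] [ 0.53053904 -0.05000145  0.35984908] 3.5167
door_handle [{'point': [214.0, 133.8], 'conf': 0.75}]
pointer_tip [{'point': [530.8, 217.3], 'conf': 0.58}, {'point': [208.5, 44.7], 'conf': 0.44}]
lid_index [{'point': [210.5, 43.4], 'conf': 0.94}]
lid_handle [{'point': [212.7, 44.7], 'conf': 0.7}]
```

View pics/w1.png

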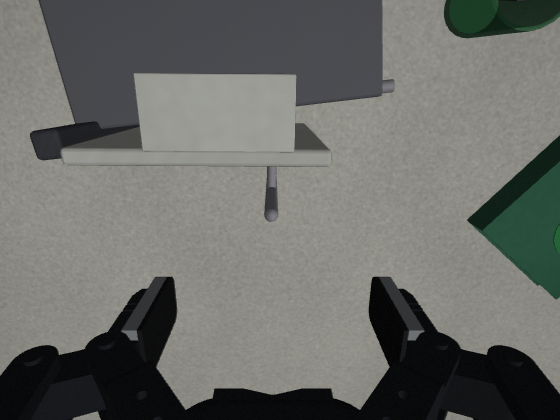

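```bash
cat >> h.py <<'E'
def wproj(f,X):
    n=np.load(f) if isinstance(f,str) else f
    c=np.linalg.inv(n["M"])@np.r_[n["R"].T@(X-n["p"]),1]; fx,fy,cx,cy=n["k"]; return np.array([fx*c[0]/c[2]+cx,fy*c[1]/c[2]+cy])
E
cat > fit2.py <<'E'
import fit
from fit import *
n=dict(np.load("w1.npz")); old=f
def g(p):
    x,y,w,a,hx,hy,th,zt=p; D=lambda u,v,z:doorpt(hx,hy,w,th,u,v,z); r=list(np.array(old(p))); 
    r[18:22]=list(np.array(r[18:22])*0)
    for d,o in((T,t(500,212)),(S,s(284,117))): r+=list(proj(d,dry(x,y,w,lidpt(.228,0,a,-.157)))-o)
    for o,P in(((271,214),D(.14,.047,zt)),((135,73),D(.055,-.046,.206)),((296,73),D(.155,-.046,.206)),((330,152),D(.18,0,.206)),((388,86),dry(x,y,w,lidpt(.228,0,0,-.132))),((382,97),dry(x,y,w,lidpt(.235,.006,0,-.127)))):
        r+=list((wproj(n,P)-np.array(o))*.4)
    return r
q=least_squares(g,r.x,loss="soft_l1"); print(q.x.round(4)); print(np.array(g(q.x)).reshape(-1,2).round(1).tolist()); np.save("fit.npy",q.x)
E
python3 fit2.py | tail -2
```

```text
[[-1.2, -1.4], [-0.3, -1.7], [-0.0, -1.0], [2.3, -2.0], [-0.0, 0.3], [2.3, -1.9], [0.4, 0.3], [-0.4, 0.2], [-0.4, 0.8], [2.9, 0.8], [0.2, -4.8], [-0.6, 1.2], [-0.6, 0.6], [0.3, -0.4], [-0.4, -0.6], [0.2, 0.0], [-0.1, -0.5], [-1.5, 0.1], [-0.6, -1.0]]
handle [ 0.5305823  -0.0492998   0.20405337] hinge in dryer [-0.13336214  0.10553291  0.        ]Traceback (most recent call last):
  File "fit2.py", line 1, in <module>
    import fit
  File "fit.py", line 25, in <module>
    b=manip.recognise("top",q)[0]["point"]; v=T["R"].T@np.array([(b[0]-T["cx"])/T["fx"],(b[1]-T["cy"])/T["fy"],1]); c=-T["R"].T@T["t"]
      ~~~~~~~~~~~~~~~~~~~~~~~~^^^
IndexError: list index out of range
```

```bash
sed -i '/^for /,$d' fit.py; python3 fit2.py | tail -2
```

```text
[ 0.7233 -0.0091  0.0601  0.5846  0.586   0.0878  0.1179  0.203 ]
[[-0.9, -1.3], [-0.0, -1.3], [0.0, -0.7], [2.4, -2.1], [-0.1, 0.1], [2.5, -2.1], [0.4, 0.7], [-0.3, 0.0], [-0.3, 0.7], [0.0, 0.0], [-0.0, -0.0], [-0.3, 0.8], [-0.3, 0.5], [0.4, -0.4], [-0.5, -0.7], [0.2, 0.4], [-0.3, -0.5], [-2.0, 0.1], [-1.0, -0.8], [1.1, 0.3], [1.2, -5.2], [-0.2, 0.6], [-1.1, 0.1], [-0.1, 0.7], [0.7, -0.7], [-0.3, -0.1], [0.5, -0.6]]
```

```bash
cat > b.py <<'E'
from cell import manip
from h import *
x,y,w,a,hx,hy,th,zt=np.load("fit.npy")
g=lambda t,z=.237:doorpt(hx,hy,w,t,.14,.047,z)
manip.goto(g(th,.34),doorR(w,th,-1))
print("touch",manip.line_to(g(th),rate=.12,max_force=15))
manip.command_gripper(0.0)
print(manip.current_finger_gap(),manip.current_grip_force())
for t in np.linspace(th,1.5,9)[1:]:
    print(round(t,2),manip.line_to(g(t),rate=.1,ori=doorR(w,t,-1),max_force=30),np.round(manip.current_wrist_force(),1),round(manip.current_finger_gap(),4))
print(manip.current_clock())
E
python3 b.py
```

```text
touch False
0.00830443193251156 58.393126130104065
0.29 False [0.6 2.4 1.1] 0.0082
0.46 False [0.6 3.5 2. ] 0.0087
0.64 False [2.  3.2 0.8] 0.0084
0.81 False [3.  2.5 1.6] 0.0083
0.98 False [2.7 3.  1.8] 0.0083
1.15 False [2.8 1.6 2. ] 0.0085
1.33 False [2.9 1.4 2.3] 0.0083
1.5 False [2.1 1.6 3.2] 0.0084
11.575
```

```bash
cat > c.py <<'E'
from cell import manip
from h import *
import cv2
x,y,w,a,hx,hy,th,zt=np.load("fit.npy")
manip.command_gripper(.085)
p=manip.current_eef_pos(); manip.line_to([p[0],p[1],.36],rate=.15)
H=dry(x,y,w,lidpt(.215,.042,0,0)); print(H)
manip.goto([H[0],H[1],.36],lidR(w,0))
p,R=manip.current_eef_pos(),manip.current_orientation()
d=manip.get_image("wrist"); cv2.imwrite("pics/w2.png",d["img"])
n=dict(p=p,R=R,M=d["tool_from_camera"],k=[d["fx"],d["fy"],d["cx"],d["cy"]]); np.savez("w2.npz",**n)
for e in(-.045,0,.045): print(wproj(n,dry(x,y,w,lidpt(.215,.042,0,e))))
print("tip",wproj(n,dry(x,y,w,lidpt(.228,0,a,-.157))),"door",wproj(n,doorpt(hx,hy,w,1.5,.18,0,.206)),manip.current_clock())
s=manip.get_image("scene"); cv2.imwrite("pics/s2.png",cv2.resize(s["img"][150:330,150:390],(800,600),interpolation=cv2.INTER_CUBIC))
E
python3 c.py
```

```text
[ 0.61853541 -0.01545235  0.178     ]
[273.93018899 257.75269259]
[274.05365859 205.82811453]
[274.19163716 147.80185609]
tip [309.71683763 457.92992832] door [-61.73755457  77.34018064] 14.2
```

View pics/w2.png

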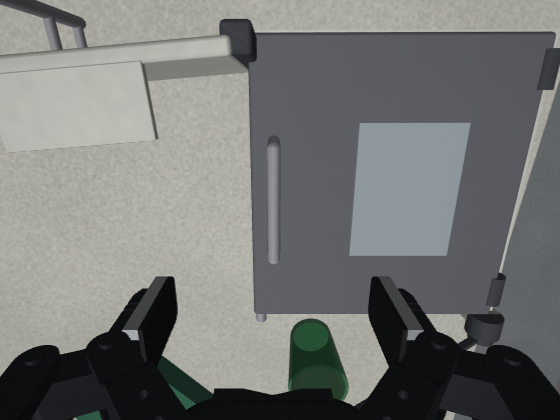

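View pics/s2.png

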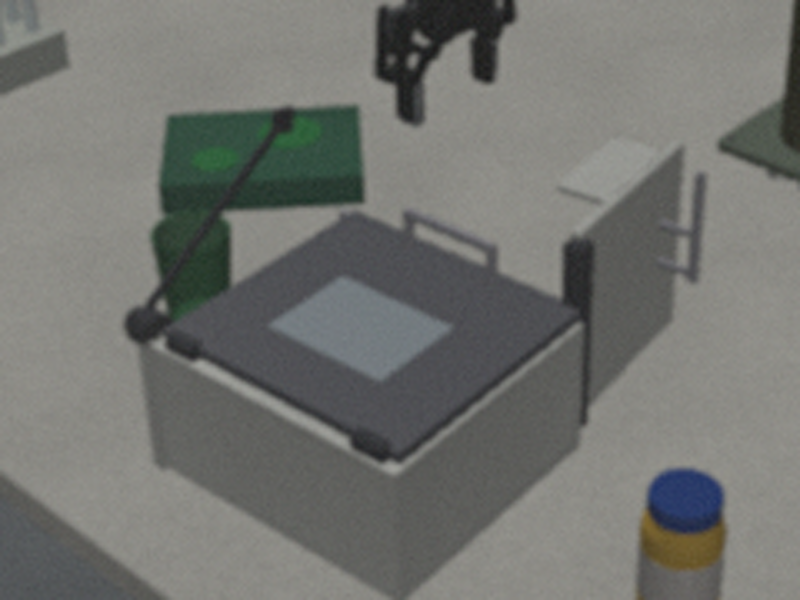

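The door stands about 86° open and the lid's handle lies as predicted (column 273, rows 140–265). In the scene picture the pointer tip is at about (235, 186). The pointer needs a better measurement, so I'll take two wrist views of it.

```bash
cat > d.py <<'E'
from cell import manip
from h import *
import cv2
x,y,w,a,hx,hy,th,zt=np.load("fit.npy")
M=np.load("w2.npz")["M"]; Mi=np.linalg.inv(M)
E=dry(x,y,w,lidpt(.20,0,.56,-.157)); q0=np.array(manip.current_qpos())
def look(v,dist):
    v=np.array(v)/np.linalg.norm(v); best=None
    z=-v; x0=np.cross(z,[0,0,1.]); x0/=np.linalg.norm(x0); y0=np.cross(z,x0)
    for r in np.arange(0,360,15):
        c,s=np.cos(np.radians(r)),np.sin(np.radians(r)); X=c*x0+s*y0; C=np.c_[X,np.cross(z,X),z]
        R=C@Mi[:3,:3]; p=E+v*dist-R@M[:3,3]
        q=manip.inverse_kinematics(p,R)
        if q is not None and p[2]>.2:
            k=np.abs(np.array(q)-q0).max()
            if best is None or k<best[0]: best=(k,r,p,R)
    return best
k=0
for v,dist in(((-.75,-.1,.65),.33),((-.35,-.75,.55),.33),((-.2,-.5,.85),.33)):
    b=look(v,dist)
    print(v,b and (b[0].round(),b[1],b[2].round(3),b[3][:,2].round(2)))
    if b is None or k==2: continue
    manip.goto(b[2],b[3]); manip.hold(.1); k+=1
    p,R=manip.current_eef_pos(),manip.current_orientation()
    d=manip.get_image("wrist"); cv2.imwrite(f"pics/p{k}.png",d["img"])
    n=dict(p=p,R=R,M=d["tool_from_camera"],k=[d["fx"],d["fy"],d["cx"],d["cy"]]); np.savez(f"p{k}.npz",**n)
    print(k,"tip",wproj(n,dry(x,y,w,lidpt(.228,0,a,-.157))).round(),"pin",wproj(n,dry(x,y,w,lidpt(.228,0,0,-.137))).round(),manip.recognise("wrist","pointer_tip")[:2],manip.current_clock())
E
python3 d.py
```

```text
(-0.75, -0.1, 0.65) (np.float64(60.0), np.int64(285), array([ 0.494, -0.249,  0.385]), array([ 0.72,  0.42, -0.55]))
1 tip [272. 209.] pin [156. 217.] [{'point': [272.0, 212.0], 'conf': 0.58}] 15.4333
(-0.35, -0.75, 0.55) (np.float64(60.0), np.int64(315), array([ 0.618, -0.384,  0.34 ]), array([ 0.18,  0.93, -0.33]))
2 tip [265. 188.] pin [173. 231.] [{'point': [283.4, 241.8], 'conf': 0.76}] 16.575
(-0.2, -0.5, 0.85) (np.float64(43.0), np.int64(315), array([ 0.652, -0.333,  0.42 ]), array([ 0.04,  0.74, -0.67]))
```

View pics/p1.png

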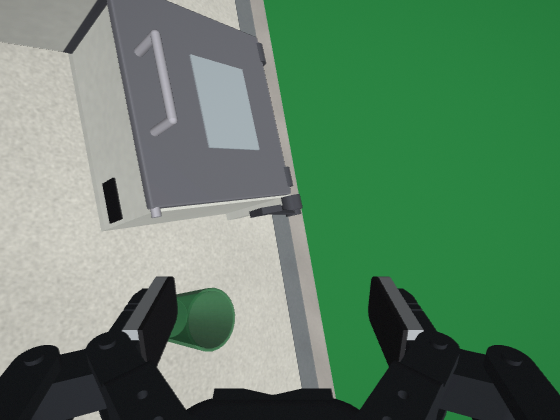

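View pics/p2.png

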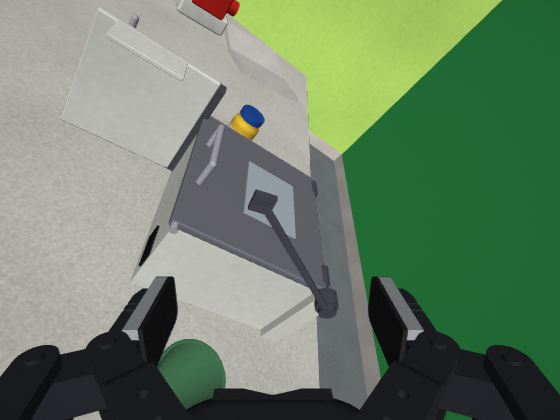

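Run:
```python
import cv2,numpy as np
from h import *
x,y,w,a,*_=np.load("fit.npy")
a1=cv2.resize(cv2.imread("pics/p1.png")[190:230,235:305],None,fx=8,fy=8,interpolation=cv2.INTER_CUBIC)
a2=cv2.resize(cv2.imread("pics/p2.png")[180:220,235:305],None,fx=8,fy=6.5,interpolation=cv2.INTER_CUBIC)
cv2.imwrite("pics/z.png",np.vstack([a1,a2]))
for k in(1,2):
  for A in(.45,.5,.55,.6): print(k,A,[wproj(f"p{k}.npz",dry(x,y,w,lidpt(.228,0,A,Y))).round(1).tolist() for Y in(-.152,-.162)])
  print("pivot",wproj(f"p{k}.npz",dry(x,y,w,lidpt(0,0,0,-.157))), "lid corner",wproj(f"p{k}.npz",dry(x,y,w,lidpt(.235,.006,0,-.127))))
```

```text
1 0.45 [[238.7, 211.2], [240.9, 222.0]]
1 0.5 [[250.5, 208.4], [252.8, 219.4]]
1 0.55 [[262.7, 205.6], [265.0, 216.7]]
1 0.6 [[275.1, 202.9], [277.5, 213.9]]
pivot [292.40741872 213.30993831] lid corner [151.39124324 207.46487215]
2 0.45 [[236.0, 195.0], [235.1, 202.1]]
2 0.5 [[246.5, 191.0], [245.7, 198.0]]
2 0.55 [[257.4, 187.3], [257.0, 194.3]]
2 0.6 [[268.8, 184.0], [268.6, 191.0]]
pivot [326.33546644 311.94144493] lid corner [171.27022375 218.8834865 ]
```

View pics/z.png

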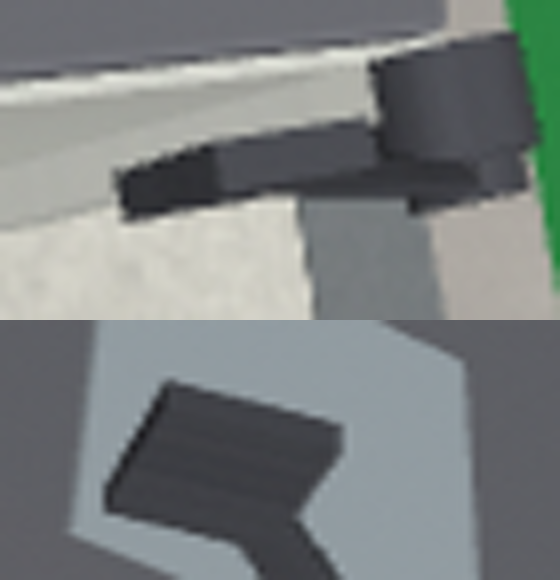

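Run:
```python
from h import *
x,y,w,a,*_=np.load("fit.npy")
for A in(.50,.52,.54):
  for k in(1,2):
    f=lambda u,v,Y:wproj(f"p{k}.npz",dry(x,y,w,lidpt(u,v,A,Y))); o=f(.228,0,-.157)
    print(A,k,o.round(1),"len-20",(f(.208,0,-.157)-o).round(1),"norm+10",(f(.228,.01,-.157)-o).round(1),"y-10",(f(.228,0,-.167)-o).round(1))
```

```text
0.5 1 [251.6 213.9] len-20 [ 5.8 -0.1] norm+10 [10.6 -2.4] y-10 [ 2.3 11. ]
0.5 2 [246.1 194.5] len-20 [ 9.8 14.3] norm+10 [ 9.6 -3.4] y-10 [-0.7  7.2]
0.52 1 [256.5 212.8] len-20 [5.1 0.1] norm+10 [10.7 -2.4] y-10 [ 2.3 11. ]
0.52 2 [250.5 192.9] len-20 [ 9.3 14.5] norm+10 [ 9.8 -3.3] y-10 [-0.6  7.2]
0.54 1 [261.4 211.7] len-20 [4.4 0.2] norm+10 [10.8 -2.4] y-10 [ 2.3 11. ]
0.54 2 [254.9 191.5] len-20 [ 8.8 14.8] norm+10 [ 9.9 -3.2] y-10 [-0.5  7.2]
```

The pointer ends in a diamond. Its apex is at (262, 211) in p1 and (256, 189) in p2, and both give a pointer angle of about 0.543 rad. Next I'll grip the lid's handle and lift the lid along its arc.

```bash
cat > e.py <<'E'
from cell import manip
from h import *
import cv2
x,y,w,*_=np.load("fit.npy"); A=.543
def tcp(b): R=lidR(w,b); return dry(x,y,w,lidpt(.215,.042,b,0))-.054*R[:,2],R
manip.goto([.5,-.3,.45],lidR(w,0))
p,R=tcp(0)
manip.goto([p[0],p[1],.36],R)
print("touch",manip.line_to(p,rate=.12,max_force=12),manip.current_eef_pos()-p)
manip.command_gripper(0.)
print(manip.current_finger_gap(),manip.current_grip_force(),manip.current_wrist_force().round(1))
for b in np.linspace(0,A,6)[1:]:
    p,R=tcp(b); print(round(b,2),manip.line_to(p,rate=.07,ori=R,max_force=35),manip.current_wrist_force().round(1),manip.current_finger_gap())
manip.hold(.3)
p,R=manip.current_eef_pos(),manip.current_orientation()
d=manip.get_image("wrist"); n=dict(p=p,R=R,M=d["tool_from_camera"],k=[d["fx"],d["fy"],d["cx"],d["cy"]]); np.savez("l.npz",**n)
T=manip.get_image("top");S=manip.get_image("scene")
cv2.imwrite("pics/lw.png",d["img"])
rs=lambda i:cv2.resize(i,None,fx=4,fy=4,interpolation=cv2.INTER_CUBIC)
cv2.imwrite("pics/lt.png",np.hstack([rs(T["img"][80:220,260:360]),rs(S["img"][160:300,180:280])]))
pin=dry(x,y,w,lidpt(.228,0,A,-.132));tip=dry(x,y,w,lidpt(.228,0,A,-.157))
for q in(pin,tip,dry(x,y,w,lidpt(.235,.006,A,-.127))): print(wproj(n,q).round(1),proj(T,q).round(1),proj(S,q).round(1))
print(p-tcp(A)[0],manip.current_clock())
E
python3 e.py
```

```text
touch False [ 0.00069049 -0.00013305  0.00120685]
0.008162207292598232 58.4526926279068 [-1.3  0.7  1.5]
0.11 False [-2.6 -0.9 -4.8] 0.007570230856970224
0.22 False [-3.2 -0.3 -2.9] 0.007939363165476618
0.33 False [-5.1 -1.  -3.1] 0.007983733937506692
0.43 False [-7.3 -0.1 -2.1] 0.007670758525186952
0.54 False [-7.6 -1.  -2.3] 0.007457845729465415
[254.3 433.8] [317.8 167.7] [243.8 183.9]
[255.  460.1] [328.  167.2] [237.4 181.4]
[242.9 437. ] [316.1 168.3] [245.6 181.4]
[-5.41138720e-04  9.41661149e-05 -1.36534313e-04] 23.7167
```

View pics/lt.png

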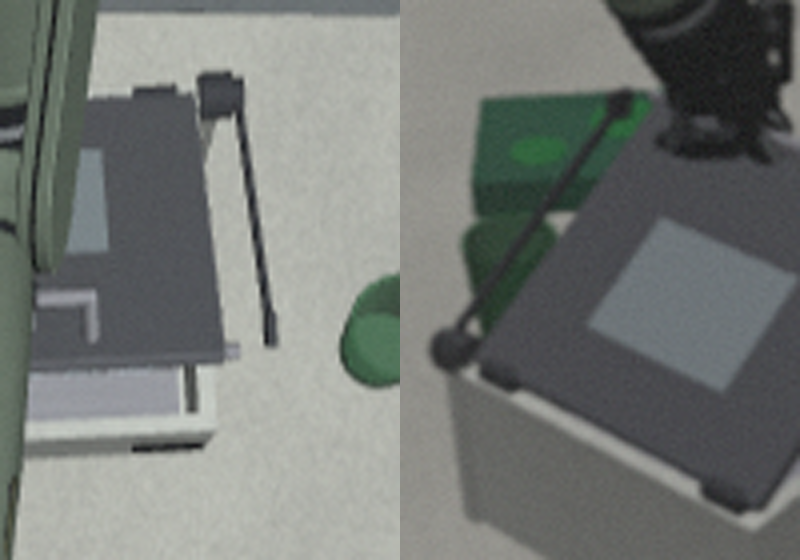

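View pics/lw.png

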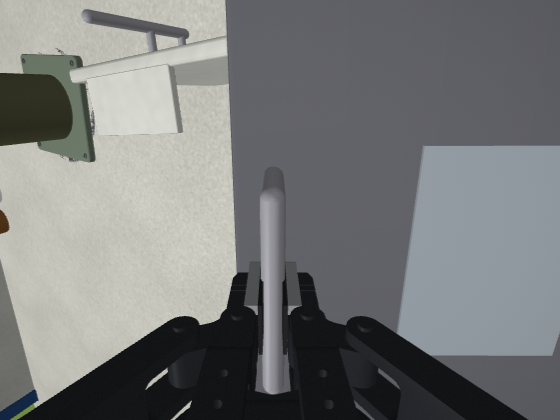

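In the top picture the pin is at (318, 167.5) and the pointer tip at (327.5, 166), where a matching angle predicts (318, 167.7) and (328, 167.2). The scene picture agrees, the handle is held in the pads, and the door is still wide open. I'm handing it in.

```bash
python3 -c "
from cell import manip
manip.hold(.5); print(abs(manip.current_joint_vel()).max(),manip.current_finger_gap()); print(manip.finish_job())"
```

```text
0.09224753577537281 0.007912073527990863
the job is handed in; nothing more can be done
None
```

The job is handed in: the door was swung to about 86°, and the arm is holding the lid still at about 0.54 rad, with the pin level with the pointer tip to within about 0.01 rad by the camera pictures; I haven't been told the verdict.

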